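# Load a core sleeve on the jar-label winder and engage the drive

## Task

Get the label winder ready to run: first throw its red-ball lever out of the red parked notch into the yellow neutral notch, then slide the blue core sleeve fully home onto the leaning spindle and let go of it, and only after that throw the lever into the notch marked by the green tag so that it sits in the detent. Leave the jar, the brush and the funnel where they are.

Things in the scene. Friction and masses are not known exactly. Their poses are not given: they have to be found in the camera images.
- winder: Bench-top label winder, fixed: white console 170 x 360 x 100 mm (x, y, z), origin under its centre on the table, x away from the robot, y left, z up. The lever stands out of a slot along y in its top; four notches cross the slot at y = 45.5 (red marks, parked), 83.7 (yellow marks, neutral), 116.3 and 154.5 mm (green and black tag, either way round), x = 0. The leaning spindle is on the -y half.
- lever (a joint): Lever angle (rad) about a pivot at (0, 100, 15) mm in the winder's frame, axis along its x. 0 = upright, positive = leaning to the winder's +y. Spring detents at -0.57 (red, parked, the start), -0.19 (yellow, neutral), +0.19 (y = 116.3 notch) and +0.57 (y = 154.5 notch); about 5 N at the ball takes it over a detent, it snaps in from about 0.1 rad away. Stops at -0.64 and 0.64.
- knob (a point): Centre of the lever's red ball, 42 mm diameter, 190 mm from the pivot along the lever; the rod below it is 12 mm thick.
- green_tag: Green tag marking the wanted working notch: two flat tabs 36 x 25 x 8 mm, one before and one behind the slot. Origin on the console top, in the middle of the slot at that notch; axes as the winder's. Fixed.
- black_tag: Black tag of the same shape at the other working notch. Fixed.
- spindle: Steel spindle on the winder, leaning 30 degrees from vertical towards the winder's -x (robot) side. Origin: centre of the flange face where the sleeve comes to rest, at (10, -125, 135) mm in the winder's frame; z runs up along the shaft. Shaft 36 mm diameter, 92 mm long, tapered to 22 mm over the last 14 mm; flange 72 mm diameter. Fixed.
- home (a point): Point on the spindle's axis 40 mm above the flange face: where the middle of the sleeve is when it is fully home.
- sleeve: Blue plastic core sleeve, a plain tube 58 mm outside, 40 mm inside diameter, 80 mm long, about 0.13 kg, standing on end on the table to the left or right of the winder. Origin in the centre of its lower end, z along its axis. Either end may go on first.
- sleeve_mid (a point): Middle of the sleeve, on its axis, 40 mm above its origin.
- jar: Square glass spice jar 56 x 56 mm with a round bamboo lid, 118 mm tall, on the table on the other side of the winder from the sleeve. Origin under its centre. To be left alone.
- brush: Bottle brush lying on the table beyond the winder, 205 mm long, bristles 34 mm thick, along its x; origin near its middle on the table. To be left alone.
- funnel: Flat collapsed blue funnel, 110 mm diameter, 32 mm high, beyond the winder. Origin under its centre. To be left alone.

How it is judged:
By the outcome, as a careful person would: the job done as asked, in the order asked, and still so for the second after the job is handed in, with the robot touching nothing.
It also fails if it takes over 61 s, if anything falls off the work surface, if the arm or the gripper's body presses on something with over 40 N, if the wrist force passes 120 N, or if a joint passes its speed limit or range.

## Robot

A 6-joint arm with a two-finger parallel gripper is mounted at the origin on the work surface. World frame = base frame: x ahead of the robot, y to its left, z up, the work surface at z = 0. Lengths are in mm, angles in rad, forces in N, time in s.
With the tool pointing down it reaches from about 300 to 850 mm from the base axis. Payload 5.4 kg.
Tool frame: the origin (TCP) lies at the very end of the fingers, on their centre line; the grasp point (between the pads) lies r.grasp_offset behind it (r.grasp_offset is the distance from the TCP to the grasp point, in mm); z points along the fingers, y is the line along which they close (so a half turn about z gives the same grasp; the last joint's range is limited). The gripper opens to 85 mm and grips with 20 to 120 N. Pads are 22 mm wide; open, the fingers measure 114 mm over their backs; the gripper's body (76 mm by 85 mm) begins 54 mm behind the grasp point. The pads swing forward as they close: fully open they stand 13 mm farther back than shut.
Start: joints at [-1.496, 0.158, 1.597, -0, 1.386, -0.21], TCP at [161.532, -551.827, 205.199] pointing down, gripper open.
Joint ranges: [-2.91, 2.91], [-0.94, 2.29], [0.18, 2.7], [-1.29, 4.43], [0.17, 2.64], [-3, 3]. Speed limits (rad/s): [2.57, 2.57, 3.14, 3.14, 3.14, 3.14].

## Interface

Orientations are given as a unit quaternion [x, y, z, w].
In Python, from cell import r gives the robot as it stands.
- The arm moves only by the shell command python3 -m crank 'ROWS' [OPENING] [FORCE]. ROWS is JSON, a list of rows, each a list of 6 numbers: the shift along the tool's x, y, z in m, then the turn, a rotation vector about the tool's x, y, z in rad. A call has 1 to 10 rows; each row shifts and turns the commanded pose from where the row before left it, along the tool's axes as they then stand; what a row does not reach is not made up. A row lasts 1/8 s, in which the tool goes at most 62.5 mm and 10.7 degrees, less where a joint would pass 70% of its speed; a pose out of reach is approached as far as the arm can. A call with a gripper value outside its range is refused whole. OPENING is the opening, from 0 (shut) to 1 (fully open), set as the call begins (- or left out, the last holds). The fingers move at their own pace and stop on an object; FORCE is the grip in N (left out, the last holds). Time passes only in rows, so rows that do not move let the fingers close. It gives the time, the measured TCP pose, the force, the opening and the grip force at its end, in the units of the state.
- r.get_state(): the state, without advancing time (a new reading comes with each control period).
- r.grab_frame(name): name is "scene" or "top" or "wrist"; returns a dict with "color" (420x560x3 uint8, red, green, blue), "fx", "fy", "cx", "cy" (pixels), "cam_to_world" (4x4, takes a point from camera to world coordinates); the wrist camera has in their place "T_tool_cam" (4x4, takes a point from camera to tool coordinates, whose origin is the TCP and whose axes are the flange's). Camera axes: x right, y down, z forward; pixel columns grow to the right and rows downward; lengths in mm; the calibration is good to about 2 mm. The wrist camera is an equidistant fisheye: a pixel r from the principal point sees the ray r / f radians off the axis. A picture is of the moment at which its call begins: read the wrist's pose just before it. There is no depth.
- r.job_done(): hands the job in; it is judged then, once.
The state is a dict: "clock": time; "qpos": joint angles; "dq": joint speeds; "effort": joint torques, N m; "eef_pos": TCP position; "tcp_rot": TCP orientation; "force": force on the tool from outside, world axes, zero at the start; "ft_torque": the same for the moment, N m; "opening": finger opening in mm; "finger_force": force on a finger pad.
Only numpy, scipy, OpenCV 4.12 (cv2) and the standard library are available. Lean on these libraries where they do the work, as an engineer would, in place of code of your own. Each camera call takes 0.05 s, during which the arm holds its last target. There are 200 camera calls.

## Working session

There is one attempt and no reset: what is moved stays moved. The work goes in short steps, Python scripts to look and compute and a shell command to move; the robot and the scene stay as the last step left them, time stands still between calls to the robot, and variables do not carry over. Pictures are saved under pics/ and viewed, at most 10 in all, crops included, and the job is handed in when it is done.

```bash
ls; mkdir -p pics
python3 - <<'E'
from cell import r
import cv2,numpy as np
np.set_printoptions(precision=4,suppress=True)
s=r.get_state();print(s,r.grasp_offset)
for n in("scene","top"):
    f=r.grab_frame(n);cv2.imwrite(f"pics/{n}0.png",f["color"][:,:,::-1]);print(n,f["fx"],f["fy"],f["cx"],f["cy"],f["cam_to_world"])
f=r.grab_frame("wrist");print({k:v for k,v in f.items() if k!="color"})
E
```

```text
pics
{'clock': 0.0, 'qpos': array([-1.4961,  0.1591,  1.5983,  0.    ,  1.3862, -0.2101]), 'dq': array([-0.0001, -0.0008, -0.0001, -0.0005, -0.0014,  0.0001]), 'effort': array([  0.0007, -39.5999, -33.1426,  -0.0002,   0.0085,  -0.    ]), 'eef_pos': array([ 161.4894, -551.1705,  204.1966]), 'tcp_rot': array([ 0.9899,  0.1419,  0.0001, -0.001 ]), 'force': array([-0.5884,  1.1466, -0.3535]), 'ft_torque': array([-0.0405,  0.003 ,  0.005 ]), 'finger_force': 0.0, 'opening': 85.47291587909292} 18.700000000000003
scene 402.75641546855104 402.75641546855104 285.527361645205 207.80240077643282 [[   0.8075    0.489    -0.33    900.3516]
 [   0.5898   -0.6799    0.4358 -410.9285]
 [  -0.0113   -0.5465   -0.8374  901.1323]
 [   0.        0.        0.        1.    ]]
top 485.40894683474056 485.40894683474056 278.00125586647715 217.13607041757805 [[  -0.018    -0.9987    0.0475  557.1888]
 [  -0.9998    0.018     0.0002   10.3326]
 [  -0.001    -0.0475   -0.9989 1241.0032]
 [   0.        0.        0.        1.    ]]
{'fx': 325.19226210127806, 'fy': 325.19226210127806, 'cx': 276.0357125733517, 'cy': 207.22861722535595, 'T_tool_cam': array([[   0.0008,   -0.9607,   -0.2776,   70.9877],
       [   1.    ,    0.0007,    0.0007,   -0.5155],
       [  -0.0005,   -0.2776,    0.9607, -169.8966],
       [   0.    ,    0.    ,    0.    ,    1.    ]])}
```

View pics/scene0.png

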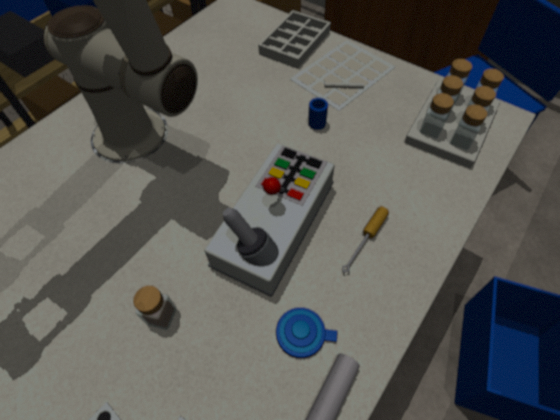

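View pics/top0.png

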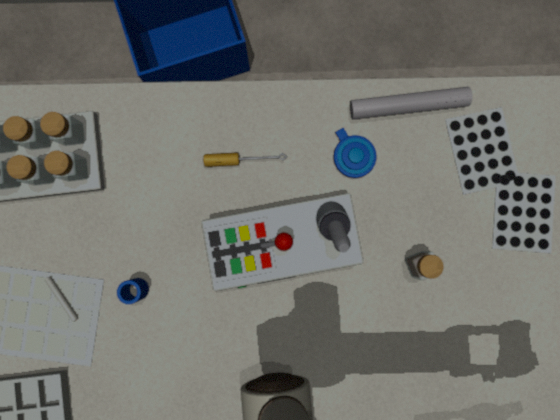

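The top view shows black tags at the far left (y=154.5) and green beside yellow (116.3 → +0.19). The sleeve is at about (131,290), the jar at (430,266) and the knob at (284,241). I'll enlarge these.

Run:
```python
import cv2,numpy as np
t=cv2.imread("pics/top0.png");s=cv2.imread("pics/scene0.png")
def up(im,x0,y0,x1,y1,k):
    o=cv2.resize(im[y0:y1,x0:x1],None,fx=k,fy=k,interpolation=cv2.INTER_CUBIC);o=cv2.convertScaleAbs(o,alpha=1.4)
    for x in range(-(-x0//10)*10,x1,10):
        cv2.line(o,(int((x-x0+.5)*k),0),(int((x-x0+.5)*k),6 if x%50 else 14),(255,0,255),1)
    for y in range(-(-y0//10)*10,y1,10):
        cv2.line(o,(0,int((y-y0+.5)*k)),(6 if y%50 else 14,int((y-y0+.5)*k)),(255,0,255),1)
    return o
cv2.imwrite("pics/t1.png",up(t,195,185,370,305,4.5))
a=up(s,200,85,345,295,2.8);b=up(t,105,265,160,315,6)
h=max(a.shape[0],b.shape[0]);o=np.zeros((h,a.shape[1]+b.shape[1]+10,3),np.uint8);o[:a.shape[0],:a.shape[1]]=a;o[:b.shape[0],a.shape[1]+10:]=b
cv2.imwrite("pics/t2.png",o);print(o.shape)
```

```text
(588, 746, 3)
```

View pics/t1.png

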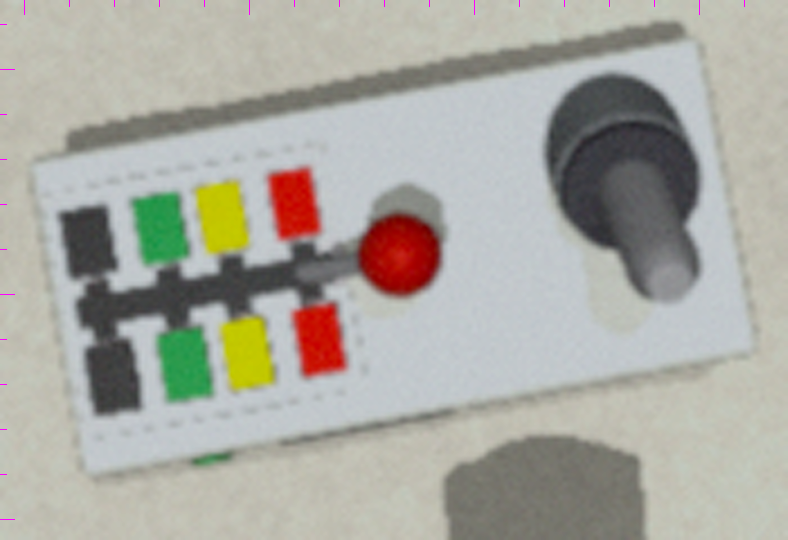

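View pics/t2.png

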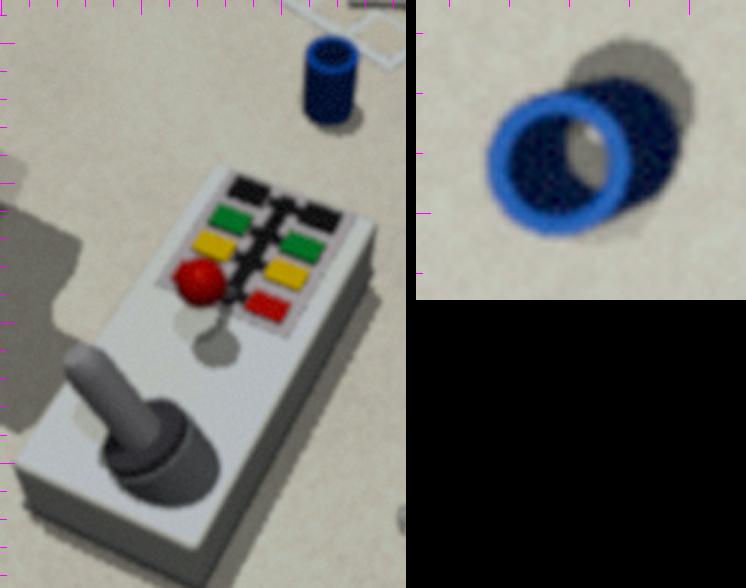

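```bash
cat > h.py <<'E'
from cell import r
import numpy as np
from scipy.spatial.transform import Rotation as R
from scipy.optimize import least_squares
np.set_printoptions(precision=4,suppress=True)
C={}
def cam(n):
    if n not in C: C[n]=r.grab_frame(n)
    return C[n]
def proj(n,P):
    f=cam(n);M=np.linalg.inv(f["cam_to_world"]);c=M[:3,:3]@P+M[:3,3]
    return np.array([f["fx"]*c[0]/c[2]+f["cx"],f["fy"]*c[1]/c[2]+f["cy"]])
def crop(u,k,o): return (np.array(u)+.5)/k-.5+np.array(o)
E
cat > fit.py <<'E'
from h import *
T=lambda *u:("top",crop(u,4.5,(195,185)));S=lambda *u:("scene",crop(u,2.8,(200,85)));B=lambda *u:("top",crop(u,6,(105,265)))
kn=[0,100-190*np.sin(.57),15+190*np.cos(.57)];tip=[-36,-125,214.7]
obs=[(T(33,162),[85,180,100]),(T(695,40),[85,-180,100]),(T(753,352),[-85,-180,100]),(T(88,473),[-85,180,100]),(T(400,254),kn),(T(671,280),tip),
(S(225,168),[-85,180,100]),(S(376,225),[85,180,100]),(S(197,547),[85,-180,100]),(S(18,463),[-85,-180,100]),(S(200,282),kn),(S(86,356),tip)]
W=lambda p,P:R.from_euler('z',p[2]).apply(P)+[p[0],p[1],p[3]]
f=lambda p:np.concatenate([proj(n,W(p,np.array(P,float)))-u for (n,u),P in obs])
s=least_squares(f,[600,0,0.1,0],loss='soft_l1');print(s.x,f(s.x).reshape(-1,2))
so=[(B(145,164),80),(S(331,54),80)]
g=lambda p:np.concatenate([proj(n,np.array([p[0],p[1],z]))-u for (n,u),z in so])
q=least_squares(g,[500,300]);print(q.x,g(q.x))
E
python3 fit.py
```

```text
[553.9487   3.1167   0.1629 -10.0709] [[-1.4184 -0.6963]
 [ 0.4841 -0.7932]
 [ 1.0379  0.3932]
 [-1.2039  1.0691]
 [-0.5935  0.3513]
 [-1.0647  0.9047]
 [-2.3172 -1.6696]
 [ 2.2169 -0.2107]
 [ 0.7617  1.8428]
 [-1.8531  0.2634]
 [ 1.8915  1.7909]
 [-1.4378  0.9344]]
[440.1042 367.2906] [ 0.5375  0.2829  0.6663 -0.5043]
```

```bash
cat > e.py <<'E'
s=open('fit.py').read()
i=s.index('obs=[');j=s.index('W=lambda')
new='''obs=[(T(400,254),kn),(T(671,280),tip),(S(200,282),kn),(S(86,356),tip),(T(101,309.5),[0,154.5,107]),(T(173.5,296),[0,116.3,107]),(T(235,285),[0,83.7,104]),(T(307,272),[0,45.5,104]),
(S(285,204),[0,154.5,107]),(S(266,233.5),[0,116.3,107]),(S(250.5,260.5),[0,83.7,104]),(T(630,185),[10,-125,135]),(S(145,442),[10,-125,135])]
'''
open('fit.py','w').write(s[:i]+new+s[j:].replace("+[p[0],p[1],p[3]]","+[p[0],p[1],0]").replace("[600,0,0.1,0]","[600,0,0.1]"))
E
python3 e.py; python3 fit.py
```

```text
[555.3388   1.249    0.1771] [[ 0.2846 -0.3032]
 [ 0.5095 -0.5709]
 [ 1.729  -0.0159]
 [-1.5318 -0.2448]
 [ 0.3239  0.4097]
 [ 0.3037  0.2253]
 [ 0.4446 -0.0667]
 [ 0.4765 -0.3506]
 [ 0.125  -1.0091]
 [ 0.5622 -1.0359]
 [ 0.4964 -0.6626]
 [ 0.8469  0.2674]
 [ 0.5132 -3.3877]]
[440.1042 367.2906] [ 0.5375  0.2829  0.6663 -0.5043]
```

```bash
cat >> h.py <<'E'
WP=[555.3,1.2,0.177]
def W(P): return R.from_euler('z',WP[2]).apply(P)+[WP[0],WP[1],0]
def pose(yaw,tilt=0): # tool x along yaw, tool z down, tilted forward (z toward +x)
    return R.from_euler('z',yaw)*R.from_euler('y',-tilt)*R.from_euler('x',np.pi)
def to(P,yaw,tilt,N):
    s=r.get_state();A=R.from_quat(s["tcp_rot"]);d=A.inv().apply(np.array(P)-s["eef_pos"])/1000
    w=(A.inv()*pose(yaw,tilt)).as_rotvec()/N
    M=sum(R.from_rotvec(w*k).as_matrix() for k in range(N))
    print("from",s["eef_pos"],"to",np.array(P),"N",N,"row",np.r_[np.linalg.solve(M,d),w])
def knob(a): return W([0,100+190*np.sin(a),15+190*np.cos(a)])
E
python3 - <<'E'
from h import *
k=knob(-.57);print(k); y=WP[2]
s=r.get_state()
to(s["eef_pos"]+[0,0,85],R.from_quat(s["tcp_rot"]).as_matrix()[:2,0]@[0,0]*0+np.arctan2(*R.from_quat(s["tcp_rot"]).as_matrix()[[1,0],0]),0,2)
to(k+[0,0,115],y,0,16)
E
```

```text
[555.7455  -1.2906 174.9612]
from [ 161.5261 -551.6627  204.9409] to [ 161.5261 -551.6627  289.9409] N 2 row [ 0.     -0.     -0.0425 -0.0003 -0.0001  0.    ]
from [ 161.5261 -551.6627  204.9409] to [555.7455  -1.2906 289.9612] N 16 row [ 0.032  -0.0278 -0.0053 -0.     -0.      0.0067]
```

```bash
python3 -m crank '[[0,0,-0.043,0,0,0],[0,0,-0.043,0,0,0],[0.032,-0.028,0,0,0,0.007],[0.032,-0.028,0,0,0,0.007],[0.032,-0.028,0,0,0,0.007],[0.032,-0.028,0,0,0,0.007],[0.032,-0.028,0,0,0,0.007],[0.032,-0.028,0,0,0,0.007],[0.032,-0.028,0,0,0,0.007],[0.032,-0.028,0,0,0,0.007]]' 1 30
python3 -m crank '[[0.032,-0.028,0,0,0,0.007],[0.032,-0.028,0,0,0,0.007],[0.032,-0.028,0,0,0,0.007],[0.032,-0.028,0,0,0,0.007],[0.032,-0.028,0,0,0,0.007],[0.032,-0.028,0,0,0,0.007],[0.032,-0.028,0,0,0,0.007],[0.03,-0.026,0,0,0,0.006],[0,0,0,0,0,0]]'
python3 - <<'E'
from h import *
import cv2
k=knob(-.57); to(k+[0,0,-16],WP[2],0,4)
f=r.grab_frame("wrist");cv2.imwrite("pics/w1.png",f["color"][:,:,::-1])
E
```

```text
clock: 1.6
eef_pos: [351.9, -268.3, 291.3]
tcp_rot: [0.993, 0.114, 0.0, 0.0]
force: [1.4, 0.8, -0.1]
opening: 85.2
finger_force: 0.0
clock: 2.72
eef_pos: [555.5, 1.3, 290.8]
tcp_rot: [0.996, 0.088, -0.0, -0.0]
force: [-0.3, -0.4, -0.1]
opening: 85.8
finger_force: 0.0
from [555.5286   1.3125 290.7526] to [555.7455  -1.2906 158.9612] N 4 row [-0.0001  0.0007  0.0329 -0.0001  0.0001  0.    ]
```

View pics/w1.png

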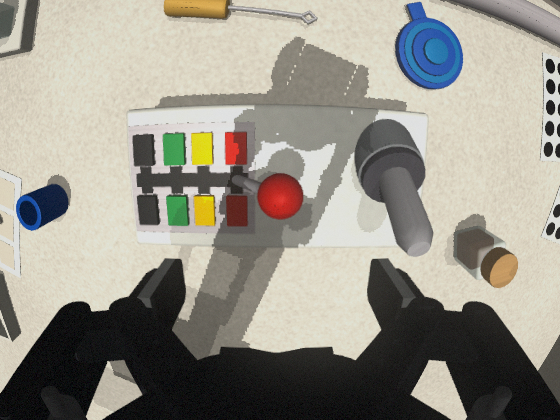

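The wrist view shows the knob at (280,196), tags in rows 149/210, the spindle tip near (413,243) and the sleeve's top ring at (32,212). I'll use these to refine the fit.

```bash
cat >> h.py <<'E'
def wproj(P,f,s):
    A=R.from_quat(s["tcp_rot"]);t=A.inv().apply(np.array(P)-s["eef_pos"]);M=np.linalg.inv(f["T_tool_cam"]);c=M[:3,:3]@t+M[:3,3]
    h=np.hypot(c[0],c[1]);th=np.arctan2(h,c[2]);return np.array([f["cx"],f["cy"]])+f["fx"]*th*c[:2]/h
E
python3 - <<'E'
from h import *
s=r.get_state();f=r.grab_frame("wrist")
kn=[0,100-190*np.sin(.57),15+190*np.cos(.57)]
obs=[((280.5,196.5),kn),((146,179.5),[0,154.5,107]),((175.5,179.5),[0,116.3,107]),((203,179),[0,83.7,104]),((236.5,179),[0,45.5,104]),((413,243),[-36,-125,214.7]),((391,163),[10,-125,135])]
Wp=lambda p,P:R.from_euler('z',p[2]).apply(P)+[p[0],p[1],0]
g=lambda p:np.concatenate([wproj(Wp(p,np.array(P,float)),f,s)-u for u,P in obs])
print(g(WP).reshape(-1,2));q=least_squares(g,WP,loss='soft_l1');print(q.x,g(q.x).reshape(-1,2))
h=lambda p:wproj([p[0],p[1],80],f,s)-(32,212)
print(least_squares(h,[440,367]).x)
E
```

```text
[[-2.3595 -2.3118]
 [-2.2464  1.6017]
 [-1.5675  0.9604]
 [-1.1944  0.4996]
 [-1.5782  0.1443]
 [ 4.665   2.689 ]
 [ 1.9755 13.5874]]
[556.9617   0.0175   0.184 ] [[-0.746  -3.8641]
 [-1.1577  1.2862]
 [-0.4101  0.4139]
 [ 0.0096 -0.2432]
 [-0.3199 -0.8341]
 [ 6.7472  0.2049]
 [ 3.3261 11.4935]]
[443.5653 357.8658]
```

```bash
sed -i 's/^WP=.*/WP=[556,0.6,0.18]/' h.py
python3 -m crank '[[0,0.001,0.033,0,0,0],[0,0.001,0.033,0,0,0],[0,0.001,0.033,0,0,0],[0,0,0.033,0,0,0],[0,0,0,0,0,0]]'
python3 -m crank '[[0,0,0,0,0,0],[0,0,0,0,0,0],[0,0,0,0,0,0],[0,0,0,0,0,0],[0,0,0,0,0,0],[0,0,0,0,0,0]]' 0 30
python3 - <<'E'
from h import *
for a in(-.57,-.45,-.33,-.19):
  to(knob(a)+[0,0,-16],WP[2],0,1)
E
```

```text
clock: 3.45
eef_pos: [552.7, -4.1, 156.6]
tcp_rot: [0.996, 0.086, -0.003, -0.001]
force: [-0.3, 0.2, -0.0]
opening: 85.7
finger_force: 0.0
clock: 4.2
eef_pos: [559.3, -6.7, 164.5]
tcp_rot: [0.996, 0.087, 0.005, 0.004]
force: [0.7, -7.7, 13.7]
opening: -0.1
finger_force: 7.0
from [559.3223  -6.7305 164.4535] to [556.453   -1.8892 158.9612] N 1 row [-0.002  -0.0053  0.0054  0.0084 -0.009  -0.0065]
from [559.3223  -6.7305 164.4535] to [552.8927  17.6761 170.0849] N 1 row [-0.0021 -0.0251 -0.0059  0.0084 -0.009  -0.0065]
from [559.3223  -6.7305 164.4535] to [549.1196  38.4109 178.748 ] N 1 row [-0.0021 -0.0461 -0.0147  0.0084 -0.009  -0.0065]
from [559.3223  -6.7305 164.4535] to [544.5212  63.6809 185.5808] N 1 row [-0.0022 -0.0717 -0.0217  0.0084 -0.009  -0.0065]
```

Run:
```python
from h import *
import cv2
w=r.grab_frame("wrist")["color"];t=r.grab_frame("top")["color"];s=r.grab_frame("scene")["color"]
a=cv2.resize(w[100:350,130:430],(600,500))[:, :, ::-1]
b=cv2.resize(s[130:290,200:340],None,fx=1.4,fy=1.4)[:,:,::-1];c=cv2.resize(t[185:305,195:370],None,fx=1.1,fy=1.1)[:,:,::-1]
o=np.zeros((500,800,3),np.uint8);o[:,:600]=a;o[:b.shape[0],600:600+b.shape[1]]=b;o[240:240+c.shape[0],600:600+c.shape[1]]=c;cv2.imwrite("pics/m1.png",o)
print(r.get_state()["force"])
```

```text
[ 0.5125 -7.2285 15.082 ]
```

View pics/m1.png

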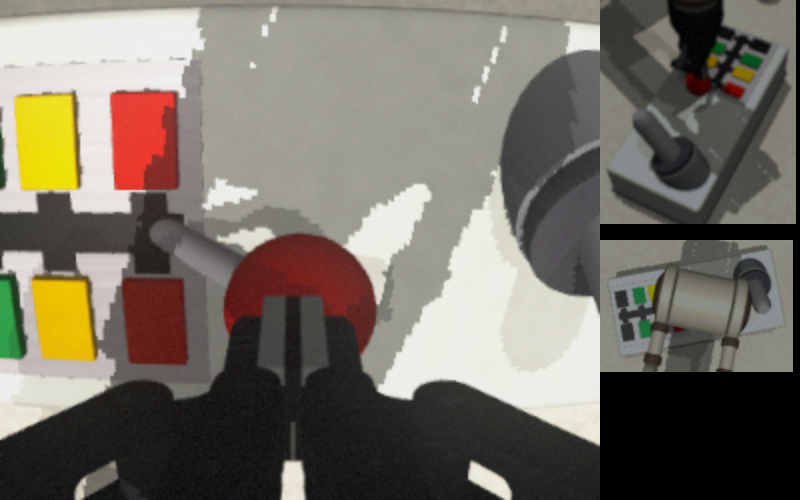

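The fingers shut completely and sit on the +x/upper side of the ball, so the grasp missed. I'll open, back up and triangulate the ball from all three cameras.

```bash
python3 -m crank '[[0,0,-0.01,0,0,0],[0,0,-0.01,0,0,0],[0,0,-0.025,0,0,0],[0,0,-0.035,0,0,0],[0,0,0,0,0,0],[0,0,0,0,0,0]]' 1
cat > red.py <<'E'
from h import *
import cv2
def ball(im):
    hsv=cv2.cvtColor(im,cv2.COLOR_RGB2HSV);m=((hsv[...,0]<6)|(hsv[...,0]>174))&(hsv[...,1]>170)&(hsv[...,2]>40)
    return m.astype(np.uint8)
s=r.get_state();f=r.grab_frame("wrist");F={n:cam(n) for n in("top","scene")};F["wrist"]=f
for n,g in F.items():
    m=ball(g["color"]);c,_=cv2.findContours(m,cv2.RETR_EXTERNAL,cv2.CHAIN_APPROX_NONE)
    print(n,[(np.round(cv2.minEnclosingCircle(x)[0],1),round(cv2.minEnclosingCircle(x)[1],1),cv2.contourArea(x)) for x in c if cv2.contourArea(x)>40])
for P in (knob(-.57),knob(-.64)): print(P,[proj(n,P) for n in("top","scene")],wproj(P,f,s))
print(s["eef_pos"],s["tcp_rot"],s["opening"])
E
python3 red.py
python3 - <<'E'
import cv2,sys
sys.path.insert(0,'.')
from cell import r
cv2.imwrite('pics/w2.png',r.grab_frame('wrist')['color'][:,:,::-1])
E
```

```text
clock: 5.1
eef_pos: [554.8, -3.3, 238.4]
tcp_rot: [0.996, 0.087, -0.001, -0.0]
force: [0.1, 0.3, -0.2]
opening: 85.3
finger_force: 0.0
top []
scene [(array([294.5, 193.5]), 7.5, 80.0), (array([271. , 184.5]), 9.3, 212.5)]
wrist [(array([226.3, 224.5]), 19.2, 653.0), (array([274.5, 211.5]), 27.3, 1956.5), (array([223.5, 152. ]), 21.4, 621.5)]
[556.453   -1.8892 174.9612] [array([284.0742, 240.442 ]), array([272.8996, 185.7078])] [275.1647 209.2846]
[558.411  -12.6496 167.3982] [array([288.888 , 239.4655]), array([270.8212, 191.2792])] [289.3802 206.4193]
[554.8363  -3.2853 238.3726] [ 0.9962  0.0869 -0.0007 -0.0003] 85.30222892921698
```

View pics/w2.png

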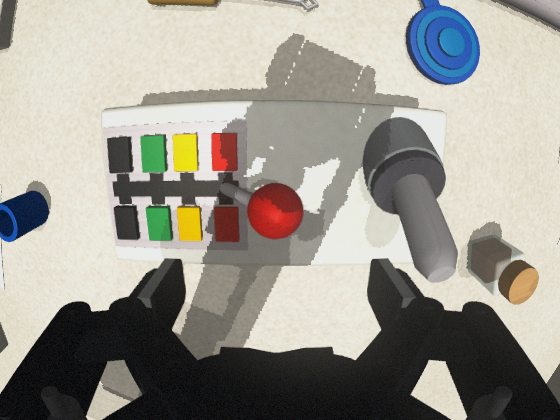

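```bash
python3 -m crank '[[0,0.024,0,0,0,0],[0,0.023,0,0,0,0],[0,0,0.02,0,0,0],[0,0,0.02,0,0,0],[0,0,0.02,0,0,0],[0.001,0,0.018,0,0,0],[0,0,0,0,0,0],[0,0,0,0,0,0]]' 0
python3 -m crank '[[0,-0.013,0,0,0,0],[0,-0.012,-0.004,0,0,0],[0,-0.012,-0.005,0,0,0],[0,-0.012,-0.005,0,0,0],[0,-0.012,-0.004,0,0,0],[0,-0.009,-0.004,0,0,0],[0,0,0,0,0,0],[0,0,0,0,0,0]]'
python3 red.py; python3 -c "
from h import *
for a in(-.3,-.19,0,.19):print(a,proj('scene',knob(a)))
s=r.get_state();print(R.from_euler('z',-WP[2]).apply(s['eef_pos']-[WP[0],WP[1],0]),s['force'],[ (a,wproj(knob(a),r.grab_frame('wrist'),s)) for a in (-.3,-.19,0)])"
```

```text
clock: 6.3
eef_pos: [564.9, -49.8, 161.8]
tcp_rot: [0.996, 0.087, 0.0, 0.0]
force: [-0.3, 0.6, 0.6]
opening: 0.0
finger_force: 0.0
clock: 7.3
eef_pos: [552.3, 19.1, 183.1]
tcp_rot: [0.996, 0.087, -0.0, 0.0]
force: [0.0, 1.4, 0.3]
opening: 0.0
finger_force: 0.0
top []
scene [(array([294.9, 193.1]), 7.2, 77.5), (array([270.7, 185.5]), 9.4, 219.0)]
wrist [(array([242.5, 246.9]), 22.7, 912.5), (array([312.3, 241.1]), 34.6, 2538.0), (array([241. , 161.5]), 25.7, 1123.5)]
[556.453   -1.8892 174.9612] [array([284.0742, 240.442 ]), array([272.8996, 185.7078])] [312.9241 238.2564]
[558.411  -12.6496 167.3982] [array([288.888 , 239.4655]), array([270.8212, 191.2792])] [329.2068 233.4932]
[552.3243  19.0678 183.0618] [ 0.9962  0.0867 -0.0001  0.0001] 0.023226121850074034
-0.3 [281.855 164.95 ]
-0.19 [285.7604 157.2059]
0 [292.55   145.3708]
0.19 [299.0785 135.9451]
[ -0.3708  18.6971 182.9947] [-0.7247 -0.2447 -0.0651] [(-0.3, array([229.3502, 253.5472])), (-0.19, array([190.15  , 256.9676])), (0, array([126.4444, 257.5609]))]
```

Run:
```python
from h import *
import cv2
s=r.get_state();f=r.grab_frame("wrist");w=f["color"];c=cam("scene")["color"]
a=cv2.resize(w[120:330,150:400],None,fx=1.8,fy=1.8,interpolation=cv2.INTER_CUBIC)
b=cv2.resize(c[130:240,230:320],None,fx=3.8,fy=3.8,interpolation=cv2.INTER_CUBIC)
o=np.zeros((max(a.shape[0],b.shape[0]),a.shape[1]+b.shape[1],3),np.uint8);o[:a.shape[0],:a.shape[1]]=a;o[:b.shape[0],a.shape[1]:]=b
cv2.imwrite("pics/m2.png",cv2.convertScaleAbs(o[:,:,::-1],alpha=1.3));print(o.shape,a.shape)
g=lambda P:np.r_[proj("top",P)-crop((400,254),4.5,(195,185)),proj("scene",P)-(271,185),wproj(P,f,s)-(312.3,241.1)]
q=least_squares(g,[556,-2,175]);print(q.x,g(q.x)); print(wproj(s["eef_pos"]+[0,0,.1],f,s),proj("scene",s["eef_pos"]))
```

```text
(418, 792, 3) (378, 450, 3)
[554.3771  -1.9379 174.6878] [ 0.6126  0.3331  1.1512  0.3574 -0.0738  0.1964]
[276.7939 244.4395] [276.9415 176.5621]
```

View pics/m2.png

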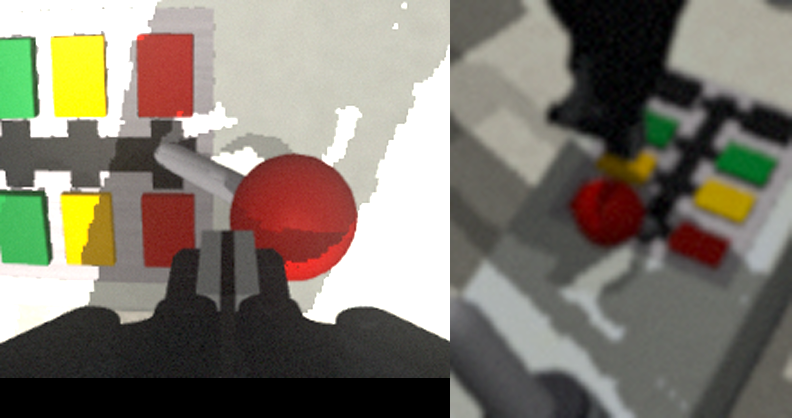

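The finger ends appear to sit well above the reported TCP: near row 249 in the wrist view, where row 226 is expected. I'll check by touching the console top with the shut fingers.

```bash
python3 -m crank '[[0,0,-0.03,0,0,0],[0,0.034,0,0,0,0],[0,0.033,0,0,0,0],[0,0,0.03,0,0,0],[0,0,0.03,0,0,0],[0,0,0.02,0,0,0],[0,0,0.01,0,0,0],[0,0,0,0,0,0]]' 0
python3 -m crank '[[0,0,0.006,0,0,0],[0,0,0,0,0,0]]'
python3 -m crank '[[0,0,0.006,0,0,0],[0,0,0,0,0,0]]'
```

```text
clock: 8.8
eef_pos: [563.7, -46.6, 122.8]
tcp_rot: [0.996, 0.087, -0.0, -0.0]
force: [-0.4, 1.1, 0.4]
opening: -0.3
finger_force: 0.0
clock: 9.05
eef_pos: [564.1, -46.7, 117.4]
tcp_rot: [0.996, 0.087, 0.0, 0.0]
force: [-0.2, -0.6, -1.3]
opening: -0.3
finger_force: 0.0
clock: 9.3
eef_pos: [565.6, -49.1, 113.9]
tcp_rot: [0.996, 0.087, 0.002, 0.002]
force: [-2.4, -6.1, 10.5]
opening: -0.2
finger_force: 2.2
```

That contact had force in -y and upward, so it was probably the finger linkage on the ball rather than the tips. I'll push again with the tips about 25 mm below the ball centre.

```bash
python3 -m crank '[[0,0,-0.02,0,0,0],[0,0,-0.019,0,0,0],[0,0,0,0,0,0]]'
python3 -m crank '[[0,-0.01,0,0,0,0],[0,-0.01,0,0,0,0],[0,-0.01,-0.002,0,0,0],[0,0,0,0,0,0]]'
python3 red.py | grep -v top
```

```text
clock: 9.68
eef_pos: [565.5, -47.1, 152.4]
tcp_rot: [0.996, 0.087, 0.002, 0.001]
force: [-0.4, 0.5, 0.1]
opening: 0.2
finger_force: 0.0
clock: 10.18
eef_pos: [560.7, -20.9, 156.5]
tcp_rot: [0.996, 0.087, 0.002, 0.005]
force: [-5.4, -13.2, 16.3]
opening: 0.2
finger_force: 9.2
scene [(array([294.9, 193.5]), 7.1, 76.5), (array([276., 181.]), 7.1, 61.0)]
wrist [(array([210.1, 259.3]), 43.3, 4182.0), (array([179.3, 170.8]), 28.8, 1456.0)]
[556.453   -1.8892 174.9612] [array([284.0742, 240.442 ]), array([272.8996, 185.7078])] [239.3795 259.6552]
[558.411  -12.6496 167.3982] [array([288.888 , 239.4655]), array([270.8212, 191.2792])] [261.0589 253.6641]
[560.7356 -20.9102 156.463 ] [0.9962 0.0872 0.0023 0.0049] 0.1987175815249856
```

The evidence (m1 resting height, the grazing pass, the upward force here) suggests the finger ends are about 30 mm short of the reported TCP. I'll redo the grip deeper, watching the force.

```bash
python3 -m crank '[[0,0,-0.02,0,0,0],[0,0,-0.02,0,0,0],[0,0,0,0,0,0],[0,0,0,0,0,0]]' 1
python3 - <<'E'
from h import *
to([555.5,-1.9,140],WP[2],0,1)
E
```

```text
clock: 10.82
eef_pos: [557.9, -16.6, 190.7]
tcp_rot: [0.996, 0.087, -0.001, -0.0]
force: [-0.7, -0.5, -0.1]
opening: 72.1
finger_force: 0.0
from [557.9351 -16.5586 190.7283] to [555.5  -1.9 140. ] N 1 row [ 0.0002 -0.0148  0.0507 -0.001   0.002  -0.0058]
```

```bash
python3 -m crank '[[0,-0.015,0,0,0,-0.006],[0,0,0.02,0,0,0],[0,0,0.02,0,0,0],[0,0,0.01,0,0,0],[0,0,0,0,0,0]]'
python3 -m crank '[[0,0,0.005,0,0,0],[0,0,0,0,0,0]]'
python3 -m crank '[[0,0,0.006,0,0,0],[0,0,0,0,0,0]]'
python3 -m crank '[[0,0,0.006,0,0,0],[0,0,0,0,0,0]]'
```

```text
clock: 11.45
eef_pos: [555.3, -1.7, 141.1]
tcp_rot: [0.996, 0.09, -0.001, -0.0]
force: [0.3, 0.4, 0.5]
opening: 85.4
finger_force: 0.0
clock: 11.7
eef_pos: [556.3, -2.4, 137.4]
tcp_rot: [0.996, 0.09, 0.0, 0.0]
force: [-0.8, -0.1, 0.2]
opening: 85.2
finger_force: 0.0
clock: 11.95
eef_pos: [555.8, -2.4, 130.7]
tcp_rot: [0.996, 0.09, -0.0, -0.0]
force: [-0.1, -0.3, 0.2]
opening: 85.6
finger_force: 0.0
clock: 12.2
eef_pos: [555.7, -2.3, 124.5]
tcp_rot: [0.996, 0.09, -0.001, -0.0]
force: [0.8, -0.6, -0.5]
opening: 85.4
finger_force: 0.0
```

```bash
python3 -m crank '[[0,0,0,0,0,0],[0,0,0,0,0,0],[0,0,0,0,0,0],[0,0,0,0,0,0],[0,0,0,0,0,0]]' 0 30
python3 - <<'E'
from h import *
s=r.get_state();b=knob(-.57)
for a in(-.48,-.38,-.28,-.19):
  print(a,R.from_quat(s["tcp_rot"]).inv().apply(knob(a)-b))
E
```

```text
clock: 12.82
eef_pos: [556.3, -2.4, 125.5]
tcp_rot: [0.996, 0.09, 0.0, -0.0]
force: [-0.9, -0.6, 2.2]
opening: 40.3
finger_force: 30.0
-0.48 [ -0.001  -14.7922  -8.5676]
-0.38 [ -0.0028 -32.0555 -16.4845]
-0.28 [ -0.0053 -50.0229 -22.6385]
-0.19 [ -0.0082 -66.6474 -26.6185]
```

Gripped at 40 mm. Now I'll follow the arc to the yellow detent.

```bash
python3 -m crank '[[0,-0.0075,-0.0045,0,0,0],[0,-0.0075,-0.0041,0,0,0],[0,-0.0085,-0.0042,0,0,0],[0,-0.0087,-0.0038,0,0,0],[0,-0.009,-0.0033,0,0,0],[0,-0.009,-0.0028,0,0,0],[0,-0.0083,-0.0021,0,0,0],[0,-0.0083,-0.0019,0,0,0],[0,0,0,0,0,0]]'
python3 -m crank '[[0,0,0,0,0,0],[0,0,0,0,0,0],[0,0,0,0,0,0],[0,0,0,0,0,0]]' 1
python3 red.py; python3 -c "
from h import *
print(proj('scene',knob(-.19)));s=r.get_state();print(wproj(knob(-.19),r.grab_frame('wrist'),s))"
```

```text
clock: 13.95
eef_pos: [546.1, 63.5, 154.0]
tcp_rot: [0.996, 0.09, 0.003, 0.001]
force: [2.0, -1.8, 7.5]
opening: 40.3
finger_force: 31.9
clock: 14.45
eef_pos: [543.8, 63.5, 151.5]
tcp_rot: [0.996, 0.09, -0.0, -0.0]
force: [-0.3, -0.1, -0.3]
opening: 85.4
finger_force: 0.0
top []
scene [(array([294.5, 193.5]), 7.5, 80.5), (array([269. , 183.5]), 7.0, 78.0), (array([287., 157.]), 7.3, 80.5)]
wrist [(array([278.4, 283.9]), 55.5, 7183.5), (array([303.7, 166.8]), 30.2, 1687.0)]
[556.453   -1.8892 174.9612] [array([284.0742, 240.442 ]), array([272.8996, 185.7078])] [403.8051 258.505 ]
[558.411  -12.6496 167.3982] [array([288.888 , 239.4655]), array([270.8212, 191.2792])] [416.816  252.0015]
[543.8324  63.4557 151.4637] [ 0.996   0.0898 -0.0005 -0.0002] 85.37898059528051
[285.7604 157.2059]
[276.3698 288.3249]
```

Lever is in neutral (scene ball at 287,157, predicted 285.8,157.2). Now to the sleeve.

```bash
python3 -m crank '[[0,0,-0.035,0,0,0],[0,0,-0.035,0,0,0],[-0.006,-0.039,-0.01,0,0,0],[-0.006,-0.039,-0.01,0,0,0],[-0.006,-0.039,0,0,0,0],[-0.006,-0.039,0,0,0,0],[-0.006,-0.039,0,0,0,0],[-0.006,-0.039,0,0,0,0],[-0.006,-0.039,0,0,0,0],[-0.006,-0.039,0,0,0,0]]'
python3 -m crank '[[0,0,0,0,0,0],[0,0,0,0,0,0]]'
python3 - <<'E'
from h import *
import cv2
s=r.get_state();f=r.grab_frame("wrist")
hsv=cv2.cvtColor(f["color"],cv2.COLOR_RGB2HSV);m=((hsv[...,0]>100)&(hsv[...,0]<130)&(hsv[...,1]>120)&(hsv[...,2]>110)).astype(np.uint8)
for c in cv2.findContours(m,cv2.RETR_EXTERNAL,cv2.CHAIN_APPROX_NONE)[0]:
    if cv2.contourArea(c)>150:
        e=cv2.fitEllipse(c);print(e,cv2.contourArea(c));u=np.array(e[0]);q=least_squares(lambda p:wproj([p[0],p[1],80],f,s)-u,[440,362]).x;print(q)
print(s["eef_pos"])
o=cv2.resize(f["color"],None,fx=1,fy=1)[:,:,::-1];cv2.imwrite("pics/w3.png",o)
E
```

```text
clock: 15.95
eef_pos: [440.6, 362.9, 242.0]
tcp_rot: [0.996, 0.09, 0.0, -0.0]
force: [0.3, 0.6, -0.4]
opening: 85.5
finger_force: 0.0
clock: 16.2
eef_pos: [441.4, 361.2, 241.8]
tcp_rot: [0.996, 0.09, -0.0, 0.0]
force: [0.7, -0.5, -0.1]
opening: 85.6
finger_force: 0.0
((268.3778381347656, 182.55007934570312), (51.07201385498047, 52.41757583618164), 149.8907928466797) 2100.0
[441.685  369.6396]
((11.178394317626953, 28.403417587280273), (23.69247817993164, 126.00835418701172), 4.8893961906433105) 1735.0
[593.4519 740.0133]
[441.3662 361.216  241.8228]
```

```bash
python3 -m crank '[[0.0015,-0.0078,0.03,0,0,0],[0,0,0.04,0,0,0],[0,0,0.04,0,0,0],[0,0,0.04,0,0,0],[0,0,0.03,0,0,0],[0,0,0.02,0,0,0],[0,0,0.02,0,0,0],[0,0,0.01,0,0,0],[0,0,0,0,0,0]]'
python3 -m crank '[[0,0,0,0,0,0],[0,0,0,0,0,0],[0,0,0,0,0,0],[0,0,0,0,0,0]]' 0 45
```

```text
clock: 17.38
eef_pos: [441.2, 369.5, 11.5]
tcp_rot: [0.996, 0.09, -0.0, 0.0]
force: [0.9, 1.3, -0.1]
opening: 86.0
finger_force: 0.0
clock: 17.88
eef_pos: [442.5, 370.3, 13.4]
tcp_rot: [0.996, 0.09, 0.001, -0.001]
force: [-0.4, -0.2, 6.1]
opening: 57.9
finger_force: 48.7
```

Run:
```python
from h import *
f=r.grab_frame("wrist");s2=dict(eef_pos=np.array([554.84,-3.29,238.37]),tcp_rot=[.9962,.0869,-.0007,-.0003]);s1=dict(eef_pos=np.array([555.53,1.31,290.75]),tcp_rot=[.9961,.088,0,0])
a=np.array([-.5,0,.866]);F=np.array([10,-125,135.])
for s in(0,78,92): print(s,wproj(W(F+s*a),f,s1),wproj(W(F+s*a),f,s2),proj("top",W(F+s*a)),proj("scene",W(F+s*a)))
tl=lambda u:crop(u,4.5,(195,185));print(tl((671,280)))
up=R.from_quat(r.get_state()["tcp_rot"])
y=WP[2]
T=W(F+128*a);print("T",T)
e=r.get_state()["eef_pos"]
to(np.r_[e[:2],250],y,0,6)
# after lift: from (e.xy,250) to T + tilt
s=r.get_state();A=pose(y,0);N=14;w=(A.inv()*pose(y,np.pi/6)).as_rotvec()/N;M=sum(R.from_rotvec(w*k).as_matrix() for k in range(N))
P0=np.r_[e[:2],300];print(np.linalg.solve(M,A.inv().apply(T+[0,0,60]-P0)/1000),w)
```

```text
0 [394.5223 176.6562] [409.8129 185.485 ] [335.6921 225.5433] [252.1795 239.5717]
78 [415.46   233.3758] [436.6302 255.2882] [343.1064 242.4839] [232.753  216.4905]
92 [419.5981 245.6175] [441.8545 270.5716] [344.5433 245.7671] [229.0295 212.0665]
[343.7222 246.8333]
T [ 525.2511 -132.0481  245.848 ]
from [442.4712 370.3047  13.3889] to [442.4712 370.3047 250.    ] N 6 row [ 0.0001 -0.     -0.0394 -0.0001 -0.0005 -0.    ]
[-0.0005  0.0364 -0.0006] [0.     0.0374 0.    ]
```

```bash
python3 -m crank '[[0,0,-0.03,0,0,0],[0,0,-0.042,0,0,0],[0,0,-0.043,0,0,0],[0,0,-0.043,0,0,0],[0,0,-0.043,0,0,0],[0,0,-0.043,0,0,0],[0,0,-0.043,0,0,0],[0,0.018,0,0,0,0]]'
python3 -m crank '[[0,0.036,0,0,0.0374,0],[0,0.036,0,0,0.0374,0],[0,0.036,0,0,0.0374,0],[0,0.036,0,0,0.0374,0],[0,0.036,0,0,0.0374,0],[0,0.036,0,0,0.0374,0],[0,0.036,0,0,0.0374,0],[0,0.036,0,0,0.0374,0],[0,0.036,0,0,0.0374,0],[0,0.036,0,0,0.0374,0]]'
python3 -m crank '[[0,0.036,0,0,0.0374,0],[0,0.036,0,0,0.0374,0],[0,0.036,0,0,0.0374,0],[0,0.025,0,0,0.0374,0],[0,0,0,0,0,0]]'
python3 - <<'E'
from h import *
a=np.array([-.5,0,.866]);F=np.array([10,-125,135.])
to(W(F+128*a),WP[2],np.pi/6,3)
E
```

```text
clock: 19.02
eef_pos: [445.9, 353.1, 302.9]
tcp_rot: [0.996, 0.091, 0.004, -0.001]
force: [1.5, -0.9, -1.0]
opening: 58.1
finger_force: 48.8
clock: 20.27
eef_pos: [507.7, -3.6, 296.3]
tcp_rot: [0.979, 0.088, 0.184, -0.017]
force: [0.2, -0.4, -1.8]
opening: 57.8
finger_force: 48.8
clock: 20.9
eef_pos: [531.0, -134.4, 295.8]
tcp_rot: [0.963, 0.085, 0.256, -0.024]
force: [0.8, -0.4, -1.5]
opening: 57.9
finger_force: 48.9
from [ 531.0237 -134.4299  295.8153] to [ 525.2511 -132.0481  245.848 ] N 3 row [-0.0098 -0.0011  0.0136 -0.0003  0.0012 -0.0017]
```

```bash
python3 -m crank '[[-0.0098,-0.0011,0.0136,0,0.001,-0.002],[-0.0098,-0.0011,0.0136,0,0.001,-0.002],[-0.0098,-0.0011,0.0136,0,0.001,-0.002],[0,0,0,0,0,0],[0,0,0,0,0,0]]'
python3 - <<'E'
from h import *
import cv2
a=np.array([-.5,0,.866]);F=np.array([10,-125,135.])
to(W(F+128*a),WP[2],np.pi/6,1)
o=[]
s=r.get_state();f=r.grab_frame("wrist")
im={n:cam(n)["color"][:,:,::-1].copy() for n in("scene",)};w=f["color"][:,:,::-1].copy()
c=cam("scene");u=proj("scene",W(F+60*a)).astype(int)
k=6;x0,y0=u[0]-45,u[1]-50
A=cv2.resize(im["scene"][y0:y0+100,x0:x0+75],None,fx=k,fy=k,interpolation=cv2.INTER_CUBIC)
for t in(0,92,160): 
    p=(proj("scene",W(F+t*a))-[x0,y0]+.5)*k;cv2.circle(A,tuple(p.astype(int)),4,(0,255,0),-1)
B=cv2.resize(w[150:350,190:370],None,fx=1.9,fy=1.9)
O=np.zeros((600,A.shape[1]+B.shape[1],3),np.uint8);O[:A.shape[0],:A.shape[1]]=A;O[:B.shape[0],A.shape[1]:]=B
cv2.imwrite("pics/m3.png",cv2.convertScaleAbs(O,alpha=1.6));print(O.shape)
E
```

```text
clock: 21.52
eef_pos: [527.4, -130.8, 249.3]
tcp_rot: [0.961, 0.09, 0.26, -0.022]
force: [0.3, 0.7, -0.8]
opening: 58.0
finger_force: 48.9
from [ 527.4207 -130.7529  249.2964] to [ 525.2511 -132.0481  245.848 ] N 1 row [-0.0038  0.0009  0.0018  0.0004 -0.0036  0.0063]
(600, 792, 3)
```

View pics/m3.png

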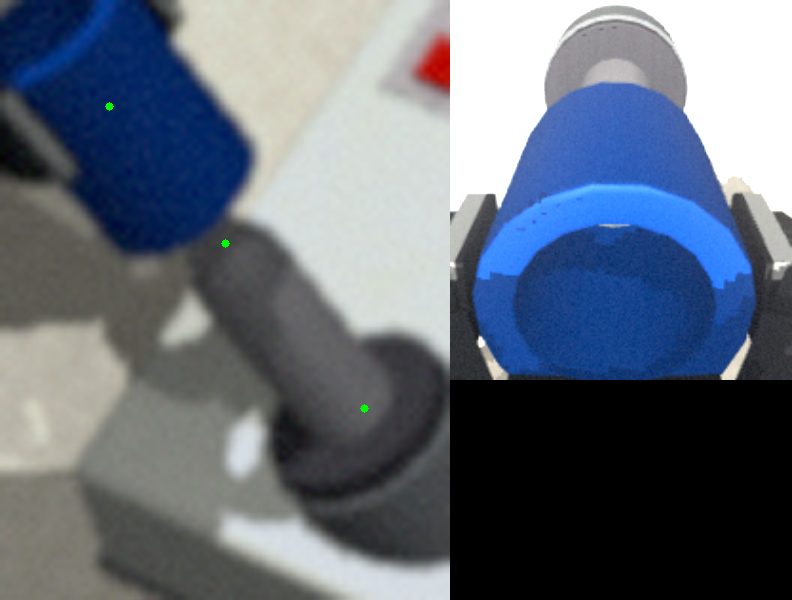

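Wrist view: sleeve (centre column ≈613) lines up laterally with the shaft (≈615). Scene view: sleeve about 1.5 px to the +x side of the axis. I'll apply −3 mm in x, then insert while watching the force.

```bash
python3 -m crank '[[-0.003,0.001,0.004,0,-0.003,0.005],[0,0,0.01,0,0,0],[0,0,0.01,0,0,0],[0,0,0.008,0,0,0],[0,0,0,0,0,0]]'
python3 -m crank '[[0,0,0.008,0,0,0],[0,0,0.008,0,0,0],[0,0,0,0,0,0]]'
python3 - <<'E'
from h import *
a=np.array([-.5,0,.866]);F=np.array([10,-125,135.])
s=r.get_state();e=R.from_euler('z',-WP[2]).apply(s['eef_pos']-[WP[0],WP[1],0])-F
print("s_bottom",e@a-13,"off x,y",e@[.866,0,.5],e[1],s["force"],s["ft_torque"])
E
```

```text
clock: 22.25
eef_pos: [540.3, -128.9, 218.5]
tcp_rot: [0.962, 0.087, 0.257, -0.024]
force: [0.7, 0.0, -1.2]
opening: 57.7
finger_force: 48.9
clock: 22.62
eef_pos: [548.2, -127.6, 204.9]
tcp_rot: [0.962, 0.087, 0.257, -0.024]
force: [0.3, 0.1, -1.9]
opening: 57.6
finger_force: 48.9
s_bottom 67.80907586688132 off x,y -0.23189160830947486 0.25106131980483326 [ 0.2969  0.143  -1.8709] [-0.0388  0.4366 -0.0066]
```

Sliding freely (bottom at s≈68 mm, offsets under 0.3 mm). Continuing down.

```bash
python3 -m crank '[[0,0,0.01,0,0,0],[0,0,0.01,0,0,0],[0,0,0.01,0,0,0],[0,0,0.01,0,0,0],[0,0,0.01,0,0,0],[0,0,0.006,0,0,0],[0,0,0,0,0,0]]'
python3 -m crank '[[0,0,0.004,0,0,0],[0,0,0.004,0,0,0],[0,0,0,0,0,0]]'
python3 - <<'E'
from h import *
a=np.array([-.5,0,.866]);F=np.array([10,-125,135.])
s=r.get_state();e=R.from_euler('z',-WP[2]).apply(s['eef_pos']-[WP[0],WP[1],0])-F
print("s_bottom",e@a-13,"off x,y",e@[.866,0,.5],e[1],s["force"],s["ft_torque"])
E
```

```text
clock: 23.5
eef_pos: [575.9, -122.7, 156.7]
tcp_rot: [0.962, 0.087, 0.257, -0.023]
force: [0.2, 0.3, -1.1]
opening: 57.8
finger_force: 48.9
clock: 23.88
eef_pos: [579.9, -122.2, 150.1]
tcp_rot: [0.962, 0.087, 0.258, -0.023]
force: [-0.7, -1.1, -1.6]
opening: 58.1
finger_force: 48.9
s_bottom 4.336196332962004 off x,y 0.18971684190019644 -0.08156217691387724 [-0.7385 -1.0783 -1.6247] [-0.1016  0.409  -0.0117]
```

```bash
python3 -m crank '[[0,0,0.003,0,0,0],[0,0,0.003,0,0,0],[0,0,0,0,0,0]]'
python3 -m crank '[[0,0,0.003,0,0,0],[0,0,0,0,0,0]]'
```

```text
clock: 24.25
eef_pos: [581.8, -121.8, 148.1]
tcp_rot: [0.962, 0.09, 0.257, -0.023]
force: [-39.5, 3.0, 32.2]
opening: 57.7
finger_force: 52.8
clock: 24.5
eef_pos: [583.9, -121.4, 147.0]
tcp_rot: [0.962, 0.09, 0.258, -0.023]
force: [-43.7, 5.6, 39.7]
opening: 57.8
finger_force: 55.0
```

Seated on the flange (axial force rose at s≈0). Releasing and backing straight off along the axis.

```bash
python3 -m crank '[[0,0,-0.003,0,0,0],[0,0,-0.003,0,0,0],[0,0,0,0,0,0],[0,0,0,0,0,0]]' 1
python3 -m crank '[[0,0,-0.01,0,0,0],[0,0,-0.02,0,0,0],[0,0,-0.03,0,0,0],[0,0,-0.03,0,0,0],[0,0,-0.03,0,0,0],[0,0,-0.02,0,0,0],[0,0,0,0,0,0]]'
python3 - <<'E'
from h import *
import cv2
a=np.array([-.5,0,.866]);F=np.array([10,-125,135.])
s=r.get_state();f=r.grab_frame("wrist");w=f["color"][:,:,::-1].copy();A=w[100:340,170:390]
A=cv2.resize(A,None,fx=1.8,fy=1.8,interpolation=cv2.INTER_CUBIC)
for t in(0,80,92):
  p=(wproj(W(F+t*a),f,s)-[170,100]+.5)*1.8;cv2.circle(A,tuple(p.astype(int)),3,(0,255,0),-1);print(t,p)
u=proj("scene",W(F+50*a)).astype(int);x0,y0=u[0]-33,u[1]-45;B=cv2.resize(cam("scene")["color"][y0:y0+90,x0:x0+65,::-1],None,fx=6,fy=6,interpolation=cv2.INTER_CUBIC)
for t in(0,80,92):
  p=(proj("scene",W(F+t*a))-[x0,y0]+.5)*6;cv2.circle(B,tuple(p.astype(int)),4,(0,255,0),-1);print(t,p)
O=np.zeros((545,790,3),np.uint8);O[:A.shape[0],:A.shape[1]]=A;O[:540,396:786]=B[:,:]
cv2.imwrite("pics/m4.png",cv2.convertScaleAbs(O,alpha=1.6))
to(knob(-.19)+[0,0,60],WP[2],0,8)
E
```

```text
clock: 25.0
eef_pos: [581.3, -121.9, 147.5]
tcp_rot: [0.962, 0.087, 0.258, -0.023]
force: [-0.4, 0.5, -0.1]
opening: 85.3
finger_force: 0.0
clock: 25.88
eef_pos: [512.8, -135.5, 271.2]
tcp_rot: [0.962, 0.087, 0.259, -0.021]
force: [0.2, 0.2, -0.1]
opening: 85.2
finger_force: 0.0
0 [189.6827 159.0519]
80 [189.6991 198.7613]
92 [189.7032 206.8742]
0 [280.0771 360.4303]
80 [160.3542 218.1842]
92 [141.1769 195.3991]
from [ 512.3754 -134.4279  268.5757] to [544.5212  63.6809 261.5808] N 8 row [ 0.0079 -0.0236  0.0033  0.     -0.0654  0.0001]
```

View pics/m4.png

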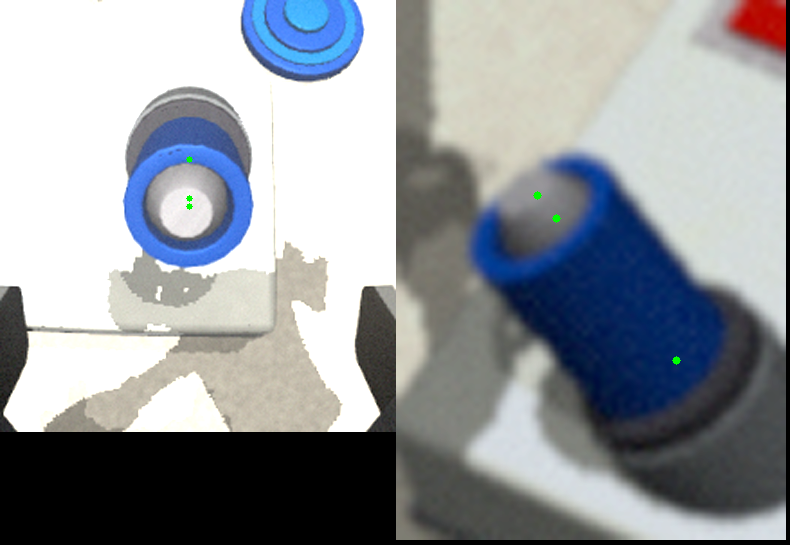

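Sleeve is home: it sits on the flange, and its upper ring is centred on the predicted s=80 point with the shaft tip showing through. Now back to the lever.

```bash
python3 -m crank '[[0.008,-0.0236,0.003,0,-0.0654,0],[0.008,-0.0236,0.003,0,-0.0654,0],[0.008,-0.0236,0.003,0,-0.0654,0],[0.008,-0.0236,0.003,0,-0.0654,0],[0.008,-0.0236,0.003,0,-0.0654,0],[0.008,-0.0236,0.003,0,-0.0654,0],[0.008,-0.0236,0.003,0,-0.0654,0],[0.008,-0.0236,0.003,0,-0.0654,0],[0,0,0,0,0,0]]'
python3 - <<'E'
from h import *
to([544.5,63.7,151.5],WP[2],0,4)
b=knob(-.19)
for a in(-.1,0,.1,.19): print(a,pose(WP[2]).inv().apply(knob(a)-b))
E
```

```text
clock: 27.1
eef_pos: [544.8, 65.3, 262.2]
tcp_rot: [0.996, 0.092, -0.002, -0.0]
force: [-0.4, 0.9, 0.0]
opening: 85.5
finger_force: 0.0
from [544.8337  65.3058 262.1969] to [544.5  63.7 151.5] N 4 row [-0.0001  0.0004  0.0277 -0.0002  0.0008  0.001 ]
-0.1 [ -0.     -16.9148  -2.47  ]
0 [ -0.     -35.8832  -3.4192]
0.1 [ -0.     -54.8515  -2.47  ]
0.19 [ -0.     -71.7664  -0.    ]
```

```bash
python3 -m crank '[[0,0.0008,0.03,0,0,0],[0,0.0008,0.03,0,0,0],[0,0,0.03,0,0,0],[0,0,0.02,0,0,0],[0,0,0,0,0,0]]'
python3 -m crank '[[0,0,0,0,0,0],[0,0,0,0,0,0],[0,0,0,0,0,0],[0,0,0,0,0,0],[0,0,0,0,0,0]]' 0 30
python3 -m crank '[[0,-0.0085,-0.0014,0,0,0],[0,-0.0085,-0.001,0,0,0],[0,-0.0095,-0.0007,0,0,0],[0,-0.0095,-0.0003,0,0,0],[0,-0.0095,0.0003,0,0,0],[0,-0.0095,0.0007,0,0,0],[0,-0.0085,0.001,0,0,0],[0,-0.008,0.0013,0,0,0],[0,0,0,0,0,0]]'
```

```text
clock: 27.72
eef_pos: [543.2, 61.4, 152.1]
tcp_rot: [0.996, 0.09, -0.002, -0.0]
force: [0.9, 0.0, 1.2]
opening: 85.6
finger_force: 0.0
clock: 28.35
eef_pos: [546.0, 61.9, 156.0]
tcp_rot: [0.996, 0.09, 0.001, 0.0]
force: [-1.5, 1.2, 6.1]
opening: 40.3
finger_force: 30.0
clock: 29.48
eef_pos: [533.6, 133.3, 155.3]
tcp_rot: [0.996, 0.091, 0.002, -0.0]
force: [5.8, 1.6, 2.8]
opening: 40.0
finger_force: 32.5
```

```bash
python3 -m crank '[[0,0,0,0,0,0],[0,0,0,0,0,0],[0,0,0,0,0,0],[0,0,0,0,0,0]]' 1
python3 -m crank '[[0,0,-0.03,0,0,0],[0,0,-0.04,0,0,0],[0,0,-0.04,0,0,0],[0,0,-0.03,0,0,0],[0,0,0,0,0,0],[0,0,0,0,0,0]]'
python3 red.py | grep -E "scene|wrist"; python3 -c "
from h import *
s=r.get_state();f=r.grab_frame('wrist')
for a in(.1,.19,.28):print(a,proj('scene',knob(a)),wproj(knob(a),f,s))
a=np.array([-.5,0,.866]);print(s['eef_pos'],s['force'])"
```

```text
clock: 29.98
eef_pos: [532.1, 132.1, 154.4]
tcp_rot: [0.996, 0.09, -0.0, 0.0]
force: [0.4, 0.4, 0.0]
opening: 85.6
finger_force: 0.0
clock: 30.72
eef_pos: [531.8, 132.1, 293.3]
tcp_rot: [0.996, 0.09, -0.001, 0.0]
force: [-0.1, -0.6, -0.6]
opening: 85.6
finger_force: 0.0
scene [(array([295. , 193.3]), 7.1, 73.5), (array([269. , 183.5]), 7.0, 74.5), (array([298.6, 135.8]), 7.6, 149.0)]
wrist [(array([355.1, 209.5]), 14.8, 182.0), (array([272.9, 200.8]), 24.8, 1505.5), (array([352.4, 148.4]), 16.3, 242.5)]
0.1 [296.0404 140.0831] [294.3907 201.9027]
0.19 [299.0785 135.9451] [273.9067 201.0859]
0.28 [301.9855 132.4257] [254.2535 199.8352]
[531.5294 132.0689 292.8567] [ 0.578   0.5419 -0.6341]
```

```bash
python3 -c "
from cell import r
print(r.job_done())"
```

```text
the job is handed in; nothing more can be done
None
```

I handed the job in at about 31 s: the lever went to yellow first, then the sleeve went fully home on the spindle and was released, and last the lever went into the green notch, where the cameras show it sitting in its detent; before the first throw there was one failed grip and some stray ball contact (about 22 N at most), and the jar, brush and funnel were left alone.

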